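Find the socket for the spray cup's nut

TASK

The brass nut on the lid of the spray cup has to be undone for cleaning: try the T-bar sockets from the plywood board on it until you find the one that fits, and stand any socket that does not fit back upright on the board. Finish while holding the fitting socket by its bar, fully down on the nut and pressed lightly onto it, without letting go. Leave the wooden box, the brush and the air cap alone.

Things in the scene. Friction and masses are not known exactly. Their poses are not given: they have to be found in the camera images.
- spray_cup: aluminium spray cup, 98 mm across the lid, held in a black rubber collar on a 150 x 150 x 18 mm plywood base fixed to the table (it cannot shift). Origin: centre of the base's underside, z up; the nut's axis is this z axis
- nut_base (a point): centre of the foot of the brass hex nut, on the 68 mm wide flange, 95 mm above the table. The nut does not turn; 30 mm across flats, 34.6 across corners, 14 high, the top 3 mm narrowed to 27.5 across flats. Axes as spray_cup: nut corners point along +-x and every 60 degrees. A fitting socket goes down until its mouth rests on the flange; the wrong one stays 14 mm higher
- socket_a: steel T-bar socket, 0.3 kg, mouth down; socket_a and socket_b look the same, only one fits. Hex body 44 mm across flats, 26 high; on it a grip bar 40 long (socket's x), 14 thick (y), 34 high, top at 60. Origin: centre of the mouth, z up. Hex corners, outside and in the 17 mm deep opening, point along +-x and every 60 degrees. Opening across flats: 32.5 mm in the fitting one; in the other too small, it stops on the nut's top
- socket_b: steel T-bar socket, 0.3 kg, mouth down; socket_a and socket_b look the same, only one fits. Hex body 44 mm across flats, 26 high; on it a grip bar 40 long (socket's x), 14 thick (y), 34 high, top at 60. Origin: centre of the mouth, z up. Hex corners, outside and in the 17 mm deep opening, point along +-x and every 60 degrees. Opening across flats: 32.5 mm in the fitting one; in the other too small, it stops on the nut's top
- socket_c: the slim third socket, same build and same bar (40 x 14 x 34 mm, top at 60 mm, bar along its x) but its hexagon is only 30 mm across flats outside, no wider than the nut itself, so it is plainly too small. Origin: centre of the mouth (underside)
- board: plywood board 300 mm (its x) x 120 mm (its y) x 12 mm, fixed to the table, on which the three sockets stand in a row along x about 90 mm apart. Origin: centre of its underside; its top is 12 mm higher
- wooden_box: bystander: small open wooden box, 100 x 100 x 40 mm, origin under its centre
- brush: bystander: cleaning brush lying along its x, from 110 mm behind to 105 mm ahead of its origin, 22 mm wide, 14 mm high
- air_cap: bystander: aluminium ring, 38 mm wide, 12 mm high, origin under its centre
Things that resemble listed ones, but are neither listed nor needed, are in the scene too. What is shaped like the socket_a but black or purple is not meant.

How it is judged:
By the outcome, as a careful person would: the job done as asked, in the order asked, and still so for the second after the job is handed in, while the arm keeps its last pose, push and grip.
It also fails if it takes over 61 s, if anything falls off the work surface, if the arm or the gripper's body presses on something with over 40 N, if the wrist force passes 120 N, or if a joint passes its speed limit or range.

ROBOT

A 6-joint arm with a two-finger parallel gripper is mounted at the origin on the work surface. World frame = base frame: x ahead of the robot, y to its left, z up, the work surface at z = 0. Lengths are in m, angles in degrees, forces in N, time in s.
With the tool pointing down it reaches from about 0.35 to 0.95 m from the base axis. Payload 17.4 kg.
Tool frame: the origin (TCP) lies at the very end of the fingers, on their centre line; the grasp point (between the pads) lies 19 mm behind it; z points along the fingers, y is the line along which they close (so a half turn about z gives the same grasp; the last joint's range is limited). The gripper opens to 93 mm and grips with 3 to 60 N. Pads are 15 mm wide; open, the fingers measure 128 mm over their backs; the gripper's body (75 mm by 188 mm) begins 65 mm behind the grasp point.
Start: joints at [67.105, 6.646, 82.598, -0, 90.757, -2.166], TCP at [0.239, 0.631, 0.219] pointing down, gripper open.
Joint ranges: [-162.19, 162.19], [-47.58, 125.68], [4.15, 143.07], [-65.23, 245.23], [0.69, 171.88], [-170.13, 170.13]. Speed limits (degrees/s): [108.29, 108.29, 127.2, 180, 180, 180].

INTERFACE

Orientations are given as [roll, pitch, yaw] about the fixed x, y, z axes, in that order (R = Rz(yaw) Ry(pitch) Rx(roll)).
In Python, from rig import r, eyes, spot_in gives the robot as it stands. Calls block until the motion is done:
- r.move_ptp(position, orientation): joint-space move of the TCP to a pose.
- r.move_l(position, max_speed=0.15, rotation=None, until_force=None): straight line of the TCP; rotation=None keeps the orientation; max_speed is the mean speed in m/s. With until_force (N) it stops when the force on the tool has changed by that much, and returns True; else False.
- r.move_joints(angles): joint-space move.
- r.set_gripper(opening): opening from 0.0 (shut) to 1.0 (fully open); the grip force is fixed at half the most; returns when the fingers have stopped.
- r.pause(seconds).
- r.ik(position, orientation): joint angles nearest the present ones, or None.
- r.sense(): the state.
- eyes.get_image(name): name is "side" or "top" or "wrist"; returns the picture (384x512x3 uint8, blue, green, red); there is no depth.
- eyes.camera_params(name): a dict with "K" (3x3 intrinsics, pixels), "D" ([k1, k2, p1, p2, k3] as OpenCV has them; the pictures are not rectified), "R" (3x3) and "t" (3): a world point X has camera coordinates R X + t. Camera axes: x right, y down, z forward; pixel columns grow to the right and rows downward; lengths in m; the calibration is good to about 2 mm. A picture is of the moment at which its call begins: read the wrist's pose just before it. camera_params takes no time and is no camera call; for the wrist camera it gives the pose at the moment of the call.
A pose or a line that the arm cannot do raises r.PlanningError and nothing moves.
- r.sign_off(): hands the job in; it is judged then, once.
Trained networks look in the newest picture that a camera, given by its name, has taken for a name from the list of things; names that differ only in an ending like _2 or _b are one class to them, and where a whole thing is asked for, a point or a joint stands for the part that bears it (a point fixed in the world has none). Each returns a list of dicts, best first, with "p" (0 to 1); they miss things now and then, are a little off and sometimes report something else, mostly with a low value. They report only what shows in the picture. A call takes as long as a camera call. They do not tell look-alikes from the thing itself.
- spot_in(camera, target): "extent" ([left, top, right, bottom] in pixels, round what is visible of it).
The state is a dict: "time": time; "q": joint angles; "dq": joint speeds; "joint_torque": joint torques, N m; "eef_pos": TCP position; "tcp_rot": TCP orientation; "force": force on the tool from outside, world axes, zero at the start; "ft_torque": the same for the moment, N m; "grip_width": opening from 0.0 (shut) to 1.0 (fully open); "gripper_force": force on a finger pad.
Only numpy, scipy, OpenCV 4.12 (cv2) and the standard library are available. Lean on these libraries where they do the work, as an engineer would, in place of code of your own. Each camera call takes 0.05 s, during which the arm holds its last target. There are 200 camera calls.

## Working session

There is one attempt and no reset: what is moved stays moved. The work goes in short steps, each a Python script; the robot and the scene stay as the last script left them, time stands still between calls to the robot, and variables do not carry over. Pictures are saved under pics/ and viewed, at most 10 in all, crops included, and the job is handed in when it is done.

```bash
ls; mkdir -p pics
python3 - <<'E'
from rig import r, eyes, spot_in
import cv2, numpy as np
ims=[]
for c in ["top","side"]:
    im=eyes.get_image(c); ims.append(im)
    cv2.imwrite(f"pics/{c}0.png",im)
    for t in ["spray_cup","socket_a","socket_c","board","nut_base","wooden_box","brush","air_cap"]:
        try: print(c,t,[(round(d['p'],2),[int(v) for v in d['extent']]) for d in spot_in(c,t)][:6])
        except Exception as e: print(c,t,e)
    p=eyes.camera_params(c); print(np.round(p['K'],1).tolist(),np.round(p['D'],3),np.round(-p['R'].T@p['t'],3))
print(r.sense())
E
```

```text
pics
top spray_cup [(0.84, [320, 141, 388, 208])]
top socket_a [(0.96, [183, 189, 204, 215]), (0.78, [120, 258, 141, 273]), (0.74, [162, 288, 184, 312]), (0.63, [123, 203, 148, 224]), (0.61, [188, 149, 201, 170])]
top socket_c [(0.96, [183, 189, 204, 215]), (0.78, [120, 258, 141, 273]), (0.74, [162, 288, 184, 312]), (0.63, [123, 203, 148, 224]), (0.61, [188, 149, 201, 170])]
top board [(0.96, [170, 136, 225, 268])]
top nut_base [(0.68, [323, 146, 392, 210])]
top wooden_box [(0.97, [243, 77, 290, 126]), (0.36, [186, 228, 209, 252])]
top brush [(0.85, [258, 200, 269, 294])]
top air_cap [(0.57, [259, 171, 274, 184])]
[[463.7, 0.0, 260.3], [0.0, 463.7, 185.3], [0.0, 0.0, 1.0]] [0.062 0.    0.    0.    0.   ] [ 0.37  -0.002  1.055]
side spray_cup [(0.68, [283, 216, 363, 293]), (0.38, [198, 169, 220, 193])]
side socket_a [(0.84, [203, 136, 214, 162]), (0.79, [150, 179, 170, 199]), (0.78, [162, 147, 179, 174]), (0.73, [224, 157, 242, 182]), (0.52, [256, 144, 269, 167])]
side socket_c [(0.84, [203, 136, 214, 162]), (0.79, [150, 179, 170, 199]), (0.78, [162, 147, 179, 174]), (0.73, [224, 157,
[... 321 characters left out ...]
.   ] [ 0.135 -0.671  0.834]
{'time': 0.9, 'q': array([ 6.71047354e+01,  6.64657236e+00,  8.25974451e+01, -8.10850057e-04,
        9.07571893e+01, -2.16557994e+00]), 'dq': array([-0.06021941,  0.07564836,  0.03875681, -0.02313563, -0.10234786,
       -0.02831306]), 'joint_torque': array([-5.86792594e-03, -7.21059966e+01, -6.22727251e+01,  7.74817262e-02,
        1.86286261e-02, -5.41419854e-05]), 'eef_pos': array([0.23893397, 0.63130002, 0.21864469]), 'tcp_rot': array([-1.79998763e+02,  7.64599784e-04,  1.59270305e+02]), 'force': array([-0.51287172,  0.10019019,  0.74811885]), 'ft_torque': array([ 0.02673836,  0.01557061, -0.01773928]), 'gripper_force': 0.0, 'grip_width': 0.9977066281792385}
```

View pics/top0.png

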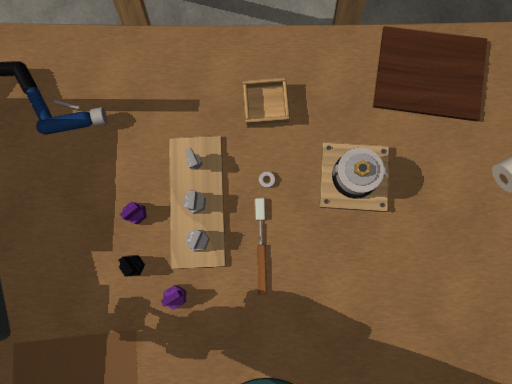

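View pics/side0.png

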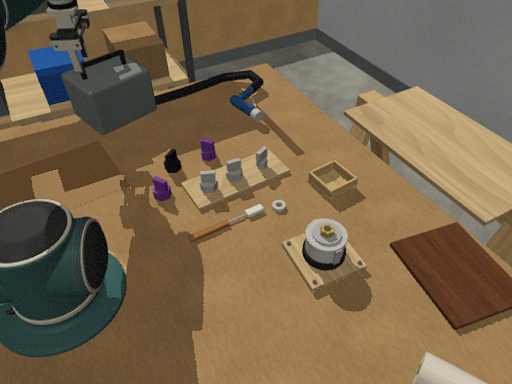

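```bash
cat > h.py <<'E'
from rig import r, eyes, spot_in
import cv2, numpy as np
def unproj(p,uv,z):
    n=cv2.undistortPoints(np.array(uv,float).reshape(-1,1,2),np.array(p['K']),np.array(p['D'])).reshape(-1,2)
    R=np.array(p['R']);t=np.array(p['t']);C=-R.T@t
    d=np.c_[n,np.ones(len(n))]@R
    return C+d*((z-C[2])/d[:,2])[:,None]
def proj(p,X):
    return cv2.projectPoints(np.array(X,float).reshape(-1,1,3),cv2.Rodrigues(np.array(p['R']))[0],np.array(p['t']),np.array(p['K']),np.array(p['D']))[0].reshape(-1,2)
E
python3 - <<'E'
from h import *
p=eyes.camera_params("top")
print("socks(body)",unproj(p,[(193,158),(194,202),(198,240)],0.045).round(3).tolist())
print("board corners",unproj(p,[(170,138),(221,136),(224,266),(172,268)],0.012).round(3).tolist())
print("nut",unproj(p,[(363,168)],0.109).round(3).tolist())
print("base",unproj(p,[(323,143),(389,145),(387,210),(321,208)],0.018).round(3).tolist())
w=eyes.camera_params("wrist");s=r.sense()
from scipy.spatial.transform import Rotation as Ro
T=Ro.from_euler('xyz',s['tcp_rot'],degrees=True).as_matrix()
print("cam in tool",(T.T@(-w['R'].T@w['t']-s['eef_pos'])).round(3),(w['R']@T).round(2).tolist(),np.round(w['K'],0).tolist(),w['D'])
E
```

```text
socks(body) [[0.608, 0.167, 0.045], [0.508, 0.162, 0.045], [0.425, 0.151, 0.045]]
board corners [[0.663, 0.228, 0.012], [0.668, 0.109, 0.012], [0.37, 0.097, 0.012], [0.365, 0.212, 0.012]]
nut [[0.571, -0.197, 0.109]]
base [[0.649, -0.127, 0.018], [0.644, -0.276, 0.018], [0.495, -0.266, 0.018], [0.499, -0.119, 0.018]]
cam in tool [ 0.08   0.    -0.165] [[0.0, 1.0, -0.0], [-0.96, 0.0, -0.29], [-0.29, 0.0, 0.96]] [[305.0, 0.0, 259.0], [0.0, 305.0, 195.0], [0.0, 0.0, 1.0]] [-0.06966719  0.          0.          0.          0.        ]
```

Run:
```python
from h import *
import json
# nut view first or board: board
for name,pos,yaw in [("board",(0.50,0.155,0.20),180)]:
    for y in (yaw,yaw-360,90,-90):
        print(y, r.ik(pos,[180,0,y]))
    r.move_ptp(pos,[180,0,yaw])
    p=eyes.camera_params("wrist"); im=eyes.get_image("wrist"); cv2.imwrite("pics/w1.png",im)
    np.savez("w1.npz",im=im,**{k:np.array(v) for k,v in p.items()})
    for t in ["socket_a"]: print([(round(d['p'],2),np.round(d['extent']).tolist()) for d in spot_in("wrist",t)])
    print(r.sense()['time'])
    cv2.imwrite("pics/w1b.png",cv2.resize(im,(800,600),interpolation=cv2.INTER_CUBIC))
```

```text
180 [ 14.43128051 -12.18403132 102.47861404   0.          89.70541728
 -75.56871949]
-180 [ 14.43128051 -12.18403132 102.47861404   0.          89.70541728
 -75.56871949]
90 [ 1.44312805e+01 -1.21840313e+01  1.02478614e+02 -2.54444375e-14
  8.97054173e+01  1.44312805e+01]
-90 [  14.43128051  -12.18403132  102.47861404    0.           89.70541728
 -165.56871949]
[(0.93, [246.0, 159.0, 288.0, 218.0]), (0.78, [234.0, 86.0, 281.0, 133.0]), (0.77, [286.0, 0.0, 324.0, 23.0]), (0.68, [361.0, 142.0, 419.0, 190.0]), (0.65, [364.0, 30.0, 426.0, 83.0]), (0.64, [258.0, 242.0, 282.0, 293.0])]
2.9583
```

View pics/w1b.png

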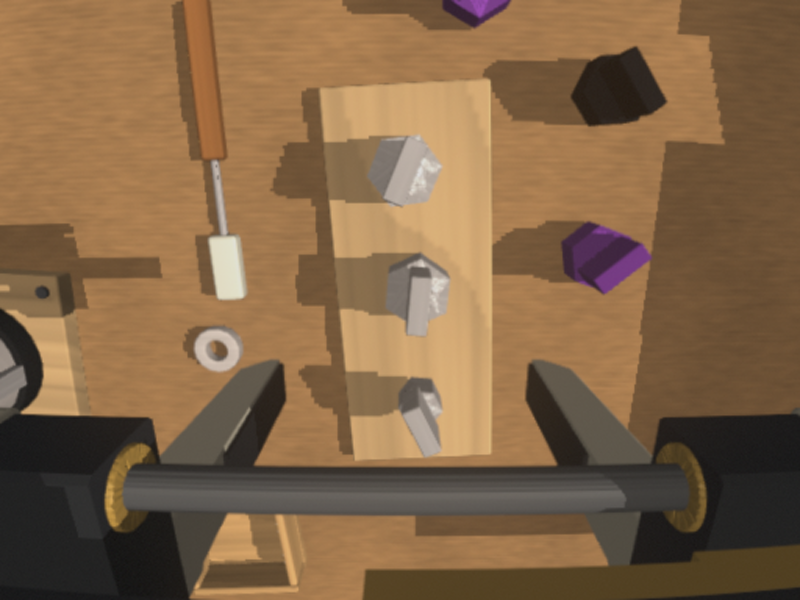

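```bash
cat > fit.py <<'E'
from h import *
from scipy.optimize import minimize
def hexp(af,z): 
    a=np.radians(np.arange(0,360,60)); R=af/np.sqrt(3); return np.c_[R*np.cos(a),R*np.sin(a),np.full(6,z)]
def rect(lx,ly,z): return np.array([[lx,ly,z],[-lx,ly,z],[-lx,-ly,z],[lx,-ly,z]])
def sock(af): return [np.r_[hexp(af,0),hexp(af,.026)],np.r_[rect(.02,.007,.026),rect(.02,.007,.06)]]
def place(P,x,y,yaw,z):
    c,s=np.cos(yaw),np.sin(yaw); return P@np.array([[c,s,0],[-s,c,0],[0,0,1]])+[x,y,z]
S=8
def sil(p,parts,v,z,box):
    m=np.zeros(((box[3]-box[1])*S,(box[2]-box[0])*S),np.uint8)
    for P in parts:
        uv=(proj(p,place(P,*v,z))-box[:2]+.5)*S
        cv2.fillConvexPoly(m,cv2.convexHull(np.round(uv).astype(np.int32)),255)
    return cv2.resize(m,None,fx=1/S,fy=1/S,interpolation=cv2.INTER_AREA)/255.
def fit(p,mask,parts,v0,z,box):
    M=mask[box[1]:box[3],box[0]:box[2]].astype(float)
    f=lambda u: np.abs(sil(p,parts,(u[0]/1e3,u[1]/1e3,np.radians(u[2])),z,box)-M).sum()/M.sum()
    best=None
    for dy in (-25,-12,0,12,25):
        u0=np.array([v0[0]*1e3,v0[1]*1e3,v0[2]+dy])
        o=minimize(f,u0,method='Nelder-Mead',options=dict(initial_simplex=[u0,u0+[4,0,0],u0+[0,4,0],u0+[0,0,8]],xatol=.02,fatol=1e-5))
        if best is None or o.fun<best.fun: best=o
    return best
def draw(im,p,parts,v,z,k,col):
    for P in parts:
        n=len(P)//2; uv=(proj(p,place(P,*v,z))+.5)*k
        for h in (uv[:n],uv[n:]): cv2.polylines(im,[np.round(h*16).astype(np.int32)],True,col,1,cv2.LINE_AA,4)
E
cat > fb.py <<'E'
from fit import *
d=np.load("w1.npz"); im=d['im']; p={k:d[k] for k in 'KDRt'}
hsv=cv2.cvtColor(im,cv2.COLOR_BGR2HSV); mask=(hsv[...,1]<60)
k=6; x0,y0=215,70; big=cv2.resize(im,None,fx=k,fy=k,interpolation=cv2.INTER_CUBIC)
for n,v0,af,box in [("near",(.425,.151,-17),.044,(228,80,292,140)),("mid",(.508,.160,0),.044,(240,155,298,222)),("slim",(.605,.167,10),.030,(248,236,292,298))]:
    o=fit(p,mask,sock(af),v0,.012,box); v=(o.x[0]/1e3,o.x[1]/1e3,np.radians(o.x[2])); print(n,o.x.round(2),round(o.fun,3))
    draw(big,p,sock(af),v,.012,k,(0,0,255))
cv2.imwrite("pics/fb.png",cv2.resize(big[80*k:225*k,205*k:315*k],(455,600)))
mm=cv2.resize((mask*255).astype(np.uint8)[80:225,205:315],(345,455))
E
python3 fb.py
python3 - <<'E'
from h import *
r.move_ptp((.565,-.197,.20),[180,0,180])
p=eyes.camera_params("wrist"); im=eyes.get_image("wrist")
np.savez("w2.npz",im=im,**{k:np.array(v) for k,v in p.items()})
uv=proj(p,[[.571,-.197,.109]])[0]; print(uv, r.sense()['time'])
x,y=int(uv[0]),int(uv[1]); c=im[max(0,y-75):y+75,x-90:x+90]; cv2.imwrite("pics/w2.png",cv2.resize(c,None,fx=4,fy=4,interpolation=cv2.INTER_CUBIC)); print(x-90,max(0,y-75))
E
```

```text
near [425.53 154.9  -22.81] 0.038
mid [510.17 164.2   -5.45] 0.054
slim [602.99 167.32  20.18] 0.102
[257.96822652 203.92879709] 4.35
167 128
```

View pics/fb.png

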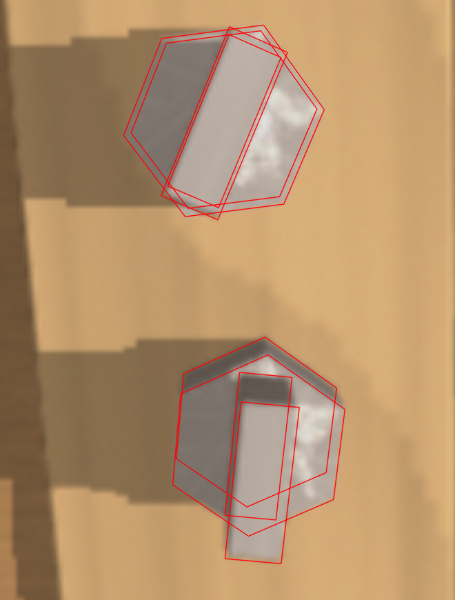

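View pics/w2.png

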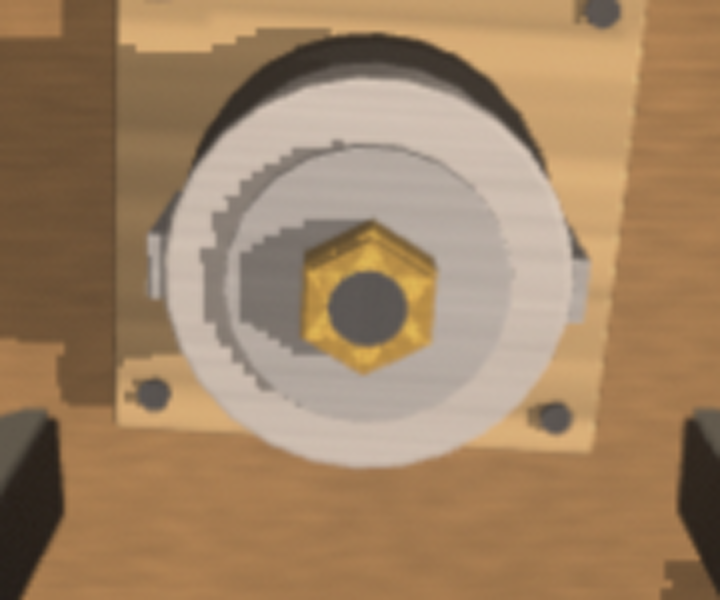

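Wrist view: near/mid sockets match the wireframe closely; the nut is at about px (258,203), with a corner pointing along image vertical and slightly rotated. I'll fit the nut the same way.

```bash
cat > fn.py <<'E'
from fit import *
d=np.load("w2.npz"); im=d['im']; p={k:d[k] for k in 'KDRt'}
hsv=cv2.cvtColor(im,cv2.COLOR_BGR2HSV); box=(230,170,288,232)
m=np.zeros(im.shape[:2],np.uint8); s=hsv[box[1]:box[3],box[0]:box[2],1]
mm=cv2.findContours((s>90).astype(np.uint8),cv2.RETR_EXTERNAL,cv2.CHAIN_APPROX_NONE)[0]
cv2.drawContours(m[box[1]:box[3],box[0]:box[2]],[max(mm,key=cv2.contourArea)],-1,1,-1)
nut=[np.r_[hexp(.030,.0),hexp(.030,.011)],np.r_[hexp(.030,.011),hexp(.0275,.014)]]
o=fit(p,m,nut,(.571,-.197,0),.095,box); print(o.x.round(2),o.fun)
# base top centre check: lid circle (98mm at unknown z) & flange
k=6; big=cv2.resize(im,None,fx=k,fy=k,interpolation=cv2.INTER_CUBIC)
a=np.radians(np.arange(0,360,3)); fl=np.c_[.034*np.cos(a),.034*np.sin(a),0*a]
v=(o.x[0]/1e3,o.x[1]/1e3,np.radians(o.x[2]))
draw(big,p,nut,v,.095,k,(0,0,255)); draw(big,p,[np.r_[fl,fl]],v,.095,k,(0,255,0))
cv2.imwrite("pics/fn.png",big[155*k:245*k,210*k:305*k])
E
python3 fn.py
```

```text
[ 571.88 -196.66   -3.4 ] 0.038137551092944734
```

View pics/fn.png

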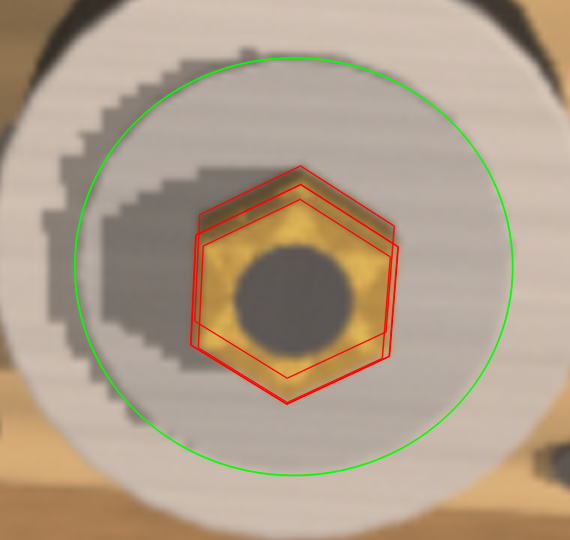

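```bash
cat > ops.py <<'E'
from h import *
SOCK={"mid":(.51017,.16420,-5.45),"near":(.42553,.15490,-22.81)}
NUT=(.57188,-.19666); NYAW=180-3.4; GZ=.031
def st(m): 
    s=r.sense(); print(m,round(s['time'],2),s['eef_pos'].round(4),s['tcp_rot'].round(1),"F",s['force'].round(1),"g",round(s['grip_width']*93,2),round(s['gripper_force'],1)); return s
def pick(n):
    x,y,a=SOCK[n]; o=[180,0,180+a]
    r.set_gripper(1.0)
    r.move_ptp((x,y,.13),o); r.move_l((x,y,.012+GZ),.12); r.set_gripper(0.0); st("gripped")
    r.move_l((x,y,.20),.15); st("lifted")
def tonut(f=10,dx=0,dy=0,dyaw=0):
    X=(NUT[0]+dx,NUT[1]+dy)
    r.move_ptp((*X,.20),[180,0,NYAW+dyaw]); r.move_l((*X,.109+GZ+.006),.12); st("above")
    print(r.move_l((*X,.120),.025,until_force=f)); return st("contact")
E
python3 - <<'E'
from ops import *
pick("mid"); tonut()
im=eyes.get_image("wrist"); cv2.imwrite("pics/c1.png",im)
im=eyes.get_image("side"); cv2.imwrite("pics/c1s.png",im)
E
```

```text
gripped 8.03 [0.5101 0.1642 0.0429] [-180.    -0.   174.6] F [-0.8  0.4 -0.2] g 13.75 30.0
lifted 9.23 [0.5098 0.1641 0.1989] [-1.800e+02 -1.000e-01  1.745e+02] F [ 0.7  0.5 -3. ] g 13.71 30.0
above 11.2 [ 0.5721 -0.1965  0.1465] [-180.     0.   176.6] F [-0.1 -1.3 -2.5] g 14.12 30.0
True
contact 11.97 [ 0.5719 -0.1967  0.1258] [-180.    -0.   176.6] F [-0.3  0.6  4.2] g 13.66 30.0
```

Run:
```python
from ops import *
r.pause(0.5); s=st("hold")
a=cv2.imread("pics/c1.png"); b=cv2.imread("pics/c1s.png")[190:310,260:390]
cv2.imwrite("pics/c1v.png",np.hstack([cv2.resize(a[100:384,110:410],(400,379)),cv2.resize(b,(400,379),interpolation=cv2.INTER_CUBIC)]))
```

```text
hold 12.57 [ 0.5719 -0.1967  0.1258] [-180.    -0.   176.6] F [0.2 0.5 4.6] g 13.58 30.0
```

View pics/c1v.png

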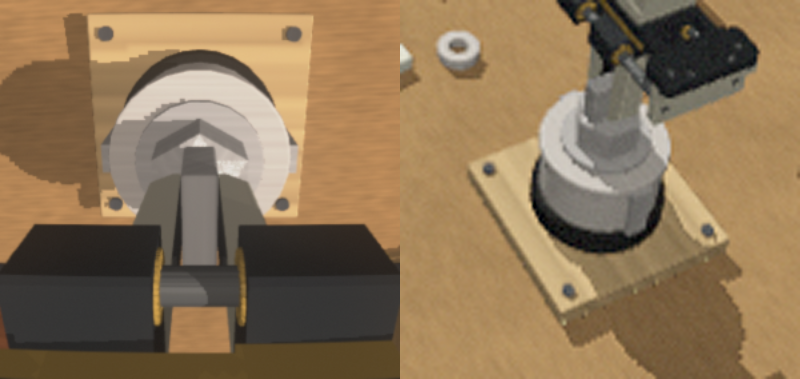

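The socket's mouth sits on the flange with no brass showing. TCP z is 0.1258, against 0.126 expected for the fitting socket, and the press holds steady at about 7 N.

```bash
python3 -c "
from rig import r
print(r.sign_off())"
```

```text
the job is handed in; nothing more can be done
None
```

The job is handed in: the first socket I tried, the middle one on the board, fits, and the arm is holding it by its bar, fully down on the nut with about 7 N of press.

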